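# Hang the drilling template on the jig's two pins and bolt it down

### The job

Pick up the aluminium drilling template by its handle and hang it on the two steel pins of the wooden drilling jig: line up both holes, feeling gently for the pins because they may stand anywhere along the slot, and lower it until it lies fully flush on the bed without forcing it. Then push the jig's slide bolt fully home over the template's edge, let go, and leave the other things on the bench where they are.

Things in the scene. Friction and masses are not known exactly. Their poses are not given: they have to be found in the camera images.
- template: drilling template: bare aluminium plate 90 (x) by 200 (y) by 8 thick, lying flat, two round through holes 13 in diameter on its y axis, 60 either side of the middle; small dark dots are only marks. An upright wooden handle stands in its middle. Same either way round. 0.3 to 0.5 kg. Origin: centre of the plate's underside, z up (all sizes in mm).
- handle_top (a point): centre of the top of the template's wooden handle, an upright bar 12 thick (template x) and 60 long (y), standing 45 above the plate, top 53 above the plate's underside
- jig: drilling jig, fixed on the bench: wooden bed 22 high, x from -65 to 140, y from -140 to 140, split by a slot 30 wide along y. Seated, the template lies on the bed, long side along the slot, underside 22 above the origin. Over 40 N between template and jig (pins, bed, bolt) would mark them. Origin: underside of the bed, on the slot's centre line, mid-length; z up.
- slot_mid (a point): point of the jig on the slot's centre line, mid-length, level with the bed's top. Two steel pins 10 across, 120 apart along y, last 2 tapered, rise 23 above it from a carriage clamped in the slot: the pair's middle is on the centre line (x = 0) but anywhere from -22 to 22 along y. This point does not follow the carriage: see or feel where the pins are.
- bolt (a joint): travel in m of the flat steel slide bolt on the jig's +x side: 0 drawn back, 0.034 fully home; grows as it moves to the jig's -x. About 2 N of friction; stays where left. Tongue 28 wide, 6 thick, tip at jig x = 62 at 0, 28 when home; its underside is 33 above the bench, so it passes 3 over the plate only when the template is down on the bed.
- bolt_grip (a point): centre of the top of the bolt's square steel knob, 14 by 14, standing 36 high on the bolt, top 75 above the bench; moves with the bolt (jig x = 84 at 0, 50 when home; jig y = 0). Beside it guide cheeks (jig y -22 to 22) reach 42 above the bench; a strap behind it (jig x 123 to 133) reaches 45.
- jar: bystander, not part of the job: amber glass jar with a steel lid, 64 across, 90 high (sizes in mm).
- offcut: bystander, not part of the job: pale wood offcut 100 x 45 x 30 (sizes in mm).
- screwdriver: bystander, not part of the job: screwdriver lying down (sizes in mm).
- hammer: bystander, not part of the job: hammer lying down (sizes in mm).
- brush: bystander, not part of the job: brush lying down (sizes in mm).
- glue: bystander, not part of the job: white bottle, 56 across, 150 high (sizes in mm).
- tin: bystander, not part of the job: open steel tin, 80 across, 90 high (sizes in mm).

How it is judged:
By the outcome, as a careful person would: the job done as asked, in the order asked, and still so for the second after the job is handed in, with the robot touching nothing.
It also fails if it takes over 72 s, if anything falls off the work surface, if the arm or the gripper's body presses on something with over 40 N, if the wrist force passes 120 N, or if a joint passes its speed limit or range.

### The arm

A 6-joint arm with a two-finger parallel gripper is mounted at the origin on the work surface. World frame = base frame: x ahead of the robot, y to its left, z up, the work surface at z = 0. Lengths are in m, angles in rad, forces in N, time in s.
With the tool pointing down it reaches from about 0.4 to 0.825 m from the base axis. Payload 7 kg.
Tool frame: the origin (TCP) lies at the very end of the fingers, on their centre line; the grasp point (between the pads) lies arm.grip_point_offset behind it (arm.grip_point_offset is the distance from the TCP to the grasp point, in m); z points along the fingers, y is the line along which they close (so a half turn about z gives the same grasp; the last joint's range is limited). The gripper opens to 88 mm and grips with 3 to 60 N. Pads are 19 mm wide; open, the fingers measure 130 mm over their backs; the gripper's body (78 mm by 193 mm) begins 47 mm behind the grasp point.
Start: joints at [-0.973, 0.359, 0.012, 0, -1.224, -0.288], TCP at [0.206, -0.643, 0.227] pointing down, gripper open.
Joint ranges: [-3.07, 3.07], [-1.43, 2.12], [-1.02, 1.25], [-3.03, 1.67], [-3.05, -0], [-3.03, 3.03]. Speed limits (rad/s): [2.39, 2.39, 3.01, 3.14, 3.14, 3.14].

### API

Orientations are given as [roll, pitch, yaw] about the fixed x, y, z axes, in that order (R = Rz(yaw) Ry(pitch) Rx(roll)).
In Python, from station import arm gives the robot as it stands.
- The arm moves only by the shell command python3 -m crank 'ROWS' [OPENING] [FORCE]. ROWS is JSON, a list of rows, each an object of numbers: "dx", "dy", "dz": the shift along the tool's x, y, z in cm; "wx", "wy", "wz": the turn, a rotation vector about the tool's x, y, z in degrees. A call has exactly 10 rows; each row is the pose to reach, as a shift and turn from the pose commanded when the call began, along the tool's axes at that moment; what a row does not reach only later rows make up. A row lasts 1/8 s, in which the tool goes at most 62.5 mm and 10.7 degrees, less where a joint would pass 70% of its speed; a pose out of reach is approached as far as the arm can. A call with a gripper value outside its range is refused whole. OPENING is the finger opening in cm, from 0 to 8.76, set as the call begins (- or left out, the last holds). The fingers move at their own pace and stop on an object; FORCE is the grip in N (left out, the last holds). Time passes only in rows, so rows that repeat a pose let the fingers close, or fill a call up. It gives the time, the measured TCP pose, the force, the opening and the grip force at its end, in the units of the state.
- arm.get_state(): the state, without advancing time (a new reading comes with each control period).
- arm.grab_frame(name): name is "side" or "top" or "wrist"; returns the picture (400x640x3 uint8, red, green, blue); there is no depth.
- arm.calibration(name): a dict with "fx", "fy", "cx", "cy" (pixels), "world_from_camera" (4x4, takes a point from camera to world coordinates). Camera axes: x right, y down, z forward; pixel columns grow to the right and rows downward; lengths in m; the calibration is good to about 2 mm. The wrist camera is an equidistant fisheye: a pixel r from the principal point sees the ray r / f radians off the axis. A picture is of the moment at which its call begins: read the wrist's pose just before it. calibration takes no time and is no camera call; for the wrist camera it gives the pose at the moment of the call.
- arm.job_done(): hands the job in; it is judged then, once.
Trained networks look in the newest picture that a camera, given by its name, has taken for a name from the list of things; names that differ only in an ending like _2 or _b are one class to them, and where a whole thing is asked for, a point or a joint stands for the part that bears it (a point fixed in the world has none). Each returns a list of dicts, best first, with "confidence" (0 to 1); they miss things now and then, are a little off and sometimes report something else, mostly with a low value. They report only what shows in the picture. A call takes as long as a camera call.
- arm.find_in(camera, query): "centre" ([x, y, z] in m, in world coordinates, good to about 4 mm: the middle of the surface that is visible of it).
- arm.masks_of(camera, query): "pixels" (400x640 bool, what is visible of it).
- arm.mark_of(camera, query): "centre" ([x, y, z] in m, in world coordinates, good to about 4 mm: a listed point, or the origin of a listed thing).
The state is a dict: "t": time; "q": joint angles; "qd": joint speeds; "joint_efforts": joint torques, N m; "eef_pos": TCP position; "ee_rot": TCP orientation; "force": force on the tool from outside, world axes, zero at the start; "moment": the same for the moment, N m; "width": finger opening in m; "gripper_force": force on a finger pad.
Only numpy, scipy, OpenCV 4.12 (cv2) and the standard library are available. Lean on these libraries where they do the work, as an engineer would, in place of code of your own. Each camera call takes 0.05 s, during which the arm holds its last target. There are 200 camera calls.

## Working session

There is one attempt and no reset: what is moved stays moved. The work goes in short steps, Python scripts to look and compute and a shell command to move; the robot and the scene stay as the last step left them, time stands still between calls to the robot, and variables do not carry over. Pictures are saved under pics/ and viewed, at most 10 in all, crops included, and the job is handed in when it is done.

```bash
ls; mkdir -p pics
python3 - <<'E'
from station import arm
import cv2,numpy as np
s=arm.get_state(); print(s['t'],s['eef_pos'],s['ee_rot'],s['force'],s['width'],arm.grip_point_offset)
a=arm.grab_frame("top"); b=arm.grab_frame("side")
cv2.imwrite("pics/a.png",cv2.cvtColor(a,cv2.COLOR_RGB2BGR)); cv2.imwrite("pics/b.png",cv2.cvtColor(b,cv2.COLOR_RGB2BGR))
for c in("top","side"):
  k=arm.calibration(c);print(c,k['fx'],k['cx'],k['cy'],np.round(k['world_from_camera'],3).tolist())
  for q in("template","handle_top","jig","slot_mid","bolt_grip"):
    print(c,q,[(np.round(d['centre'],4).tolist(),round(d['confidence'],2)) for d in arm.mark_of(c,q)[:2]])
E
```

```text
pics
0.0 [ 0.20560426 -0.64242867  0.22561969] [ 3.13996239e+00 -1.50348794e-04 -2.83192110e+00] [-0.39245679 -0.81448057  0.26583201] 0.08772707849409396 0.0188
top 397.06782116858415 314.5919519983617 199.3004020765337 [[0.007, -0.998, 0.063, 0.463], [-1.0, -0.006, 0.018, -0.011], [-0.017, -0.063, -0.998, 1.311], [0.0, 0.0, 0.0, 1.0]]
top template [([0.4996, -0.2105, 0.0013], 0.69)]
top handle_top [([0.501, -0.212, 0.0528], 0.86)]
top jig [([0.5077, 0.202, 0.0011], 0.6)]
top slot_mid [([0.5145, 0.1996, 0.0225], 0.57)]
top bolt_grip [([0.5893, 0.2122, 0.0766], 0.49), ([0.7026, -0.4269, -0.0027], 0.33)]
side 373.34817511921653 321.9424045462748 202.3426227355103 [[-0.888, -0.354, 0.293, 0.152], [-0.46, 0.672, -0.581, 0.757], [0.009, -0.651, -0.759, 1.049], [0.0, 0.0, 0.0, 1.0]]
side template [([0.4971, -0.2086, 0.003], 0.65)]
side handle_top [([0.4975, -0.2093, 0.0552], 0.78)]
side jig [([0.5097, 0.2023, 0.0007], 0.76)]
side slot_mid [([0.5101, 0.2049, 0.0204], 0.81)]
side bolt_grip [([0.5942, 0.2076, 0.0763], 0.44)]
```

View pics/a.png

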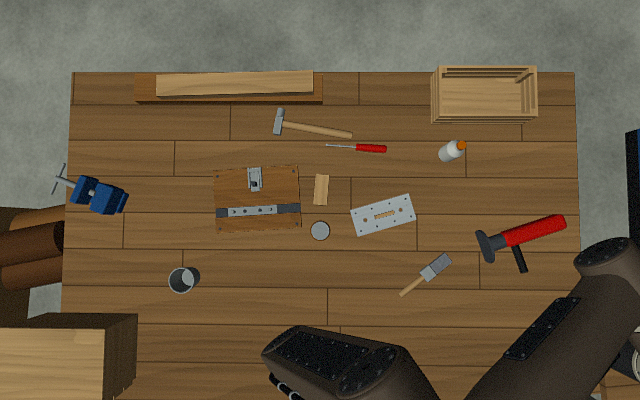

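View pics/b.png

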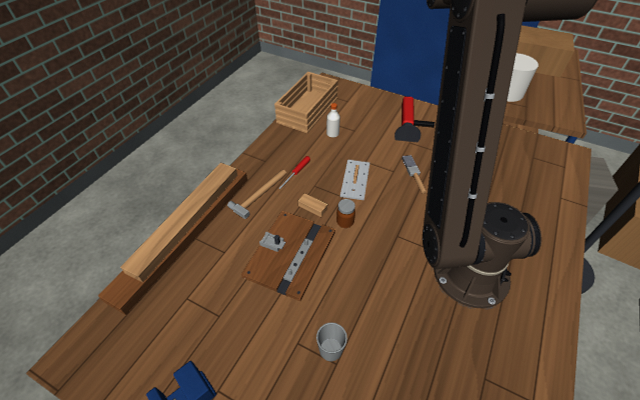

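The top view shows the template at about (383,215), the jig at (258,198) with its slot along rows ~210, the jar at (320,231) and the offcut at (321,189). The side view agrees. The bolt is drawn back. Next I measure the yaw angles.

```bash
cat > h.py <<'E'
from station import arm
import cv2,numpy as np
from scipy.spatial.transform import Rotation as R
def plane(cam,uv,z,k=None):
    k=k or arm.calibration(cam);uv=np.atleast_2d(np.float64(uv));T=np.array(k['world_from_camera'])
    p=(uv-[k['cx'],k['cy']])/[k['fx'],k['fy']]
    if cam=='wrist':
        r=np.linalg.norm(p,axis=1,keepdims=True)+1e-12; d=np.c_[p/r*np.sin(r),np.cos(r)]
    else: d=np.c_[p,np.ones(len(p))]
    d=d@T[:3,:3].T; o=T[:3,3]
    return (o+d*((z-o[2])/d[:,2:]))[:,:2]
def rect(cam,q,z):
    for m in arm.masks_of(cam,q)[:1]:
        px=m['pixels'].astype(np.uint8)
        c=max(cv2.findContours(px,0,1)[0],key=cv2.contourArea)[:,0,:]
        w=plane(cam,c,z)
        (x,y),s,a=cv2.minAreaRect((w*1000).astype(np.float32))
        if s[0]<s[1]: a+=90
        return round(x,1),round(y,1),np.round(s,1),round((a+90)%180-90,2),round(m['confidence'],2)
def tool(rows_to,yaw=None):
    """shift in tool axes (cm) from the present pose to world point, yaw change deg about tool z"""
    s=arm.get_state();Q=R.from_euler('xyz',s['ee_rot'])
    d=Q.inv().apply(np.array(rows_to)-s['eef_pos'])*100
    return d,np.degrees(s['ee_rot'])
E
python3 - <<'E'
from h import *
arm.grab_frame("top");arm.grab_frame("side")
for c in("top","side"):
  print(c,rect(c,"template",.008),rect(c,"jig",.022),rect(c,"handle_top",.053))
print(tool([.4,-.21,.30]))
E
```

```text
top (496.0, -210.1, array([ 90.6, 200.9]), -72.94, 0.71) (545.4, 202.0, array([205.2, 280.7]), -85.81, 0.66) (494.1, -202.5, array([ 88.6, 195.7]), -73.8, 0.77)
side None (547.2, 207.3, array([214.2, 290.4]), -85.01, 0.71) (481.8, -164.2, array([ 89.7, 198.4]), -73.87, 0.69)
(array([-31.69561724,  35.30540176,  -7.3415645 ]), array([-1.79996814e+02,  1.12842653e-03, -1.62251544e+02]))
```

Run:
```python
from h import *
print(tool([.497,-.21,.22]))
```

```text
(array([-40.9337786 ,  32.34891188,   0.65878189]), array([-1.79996814e+02,  1.12842653e-03, -1.62251544e+02]))
```

```bash
python3 -m crank '[{"dx":-4.5,"dy":3.6,"wz":-10},{"dx":-9,"dy":7.2,"wz":-20},{"dx":-13.5,"dy":10.8,"wz":-30},{"dx":-18,"dy":14.3,"wz":-40},{"dx":-22.5,"dy":17.9,"wz":-50},{"dx":-27,"dy":21.5,"wz":-60},{"dx":-31.5,"dy":25.1,"wz":-69},{"dx":-36,"dy":28.6,"wz":-78},{"dx":-40.9,"dy":32.3,"wz":-86},{"dx":-40.9,"dy":32.3,"wz":-89}]' 5
python3 - <<'E'
from h import *
k=arm.calibration("wrist");a=arm.grab_frame("wrist")
s=arm.get_state();print(s['eef_pos'],np.degrees(s['ee_rot']),s['force'])
cv2.imwrite("pics/c.png",cv2.cvtColor(a,cv2.COLOR_RGB2BGR))
print(k['fx'],k['cx'],k['cy'],np.round(k['world_from_camera'],3).tolist())
print(rect("wrist","template",.008))
for q in("handle_top","template","slot_mid","bolt_grip"): print(q,[(np.round(d['centre'],4),d['confidence']) for d in arm.mark_of("wrist",q)[:1]])
E
```

```text
[ 0.20577017 -0.64282191  0.22657173] [ 1.79999478e+02  3.44220959e-04 -1.62248912e+02] [ 0.08406565 -0.04597088  1.09521054]
309.70691628693146 322.6153916028094 200.45888919328226 [[-0.306, 0.909, 0.283, 0.128], [0.952, 0.292, 0.092, -0.668], [0.001, 0.297, -0.955, 0.383], [0.0, 0.0, 0.0, 1.0]]
None
handle_top []
template []
slot_mid [(array([0.5107, 0.203 , 0.0241]), 0.77)]
bolt_grip []$[0]: bad value
```

View pics/c.png

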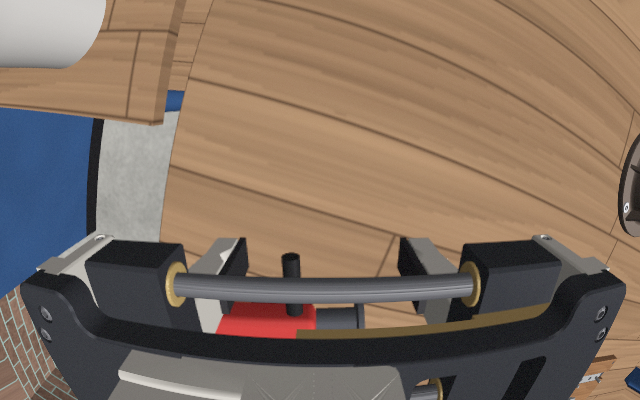

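The row was refused ("bad value"), so the arm hasn't moved, and the picture just shows bench and the toolbox beside the fingers. I'll give all six keys instead.

```bash
python3 -m crank '[{"dx":-4.5,"dy":3.6,"dz":0,"wx":0,"wy":0,"wz":-10},{"dx":-9,"dy":7.2,"dz":0,"wx":0,"wy":0,"wz":-20},{"dx":-13.5,"dy":10.8,"dz":0,"wx":0,"wy":0,"wz":-30},{"dx":-18,"dy":14.3,"dz":0,"wx":0,"wy":0,"wz":-40},{"dx":-22.5,"dy":17.9,"dz":0,"wx":0,"wy":0,"wz":-50},{"dx":-27,"dy":21.5,"dz":0,"wx":0,"wy":0,"wz":-60},{"dx":-31.5,"dy":25.1,"dz":0,"wx":0,"wy":0,"wz":-69},{"dx":-36,"dy":28.6,"dz":0,"wx":0,"wy":0,"wz":-78},{"dx":-40.9,"dy":32.3,"dz":0,"wx":0,"wy":0,"wz":-86},{"dx":-40.9,"dy":32.3,"dz":0,"wx":0,"wy":0,"wz":-89}]' 5
```

```text
t: 2.55
eef_pos: [0.499, -0.2074, 0.2266]
ee_rot: [-3.141, -0.0, -1.271]
force: [-0.6, -0.9, -0.5]
width: 0.0496
gripper_force: 0.0
```

Run:
```python
from h import *
k=arm.calibration("wrist");a=arm.grab_frame("wrist")
s=arm.get_state();print(s['eef_pos'],np.degrees(s['ee_rot']),s['force'])
cv2.imwrite("pics/d.png",cv2.cvtColor(a,cv2.COLOR_RGB2BGR))
print(np.round(k['world_from_camera'],3).tolist())
print(rect("wrist","template",.008))
for q in("handle_top","template","slot_mid","bolt_grip"): print(q,[(np.round(d['centre'],4),d['confidence']) for d in arm.mark_of("wrist",q)[:1]])
```

```text
[ 0.498007   -0.20861464  0.22658363] [-1.79989408e+02 -2.75784312e-03 -7.27894475e+01] [-0.70049767 -0.01437823 -0.53191787]
[[-0.955, -0.283, -0.088, 0.522], [-0.297, 0.912, 0.285, -0.285], [-0.001, 0.298, -0.955, 0.383], [0.0, 0.0, 0.0, 1.0]]
(494.2, -212.2, array([ 90.7, 199. ]), -73.69, 0.8)
handle_top [(array([ 0.4978, -0.2096,  0.0527]), 0.97)]
template [(array([ 0.4956, -0.2088, -0.0019]), 0.95)]
slot_mid []
bolt_grip []
```

View pics/d.png

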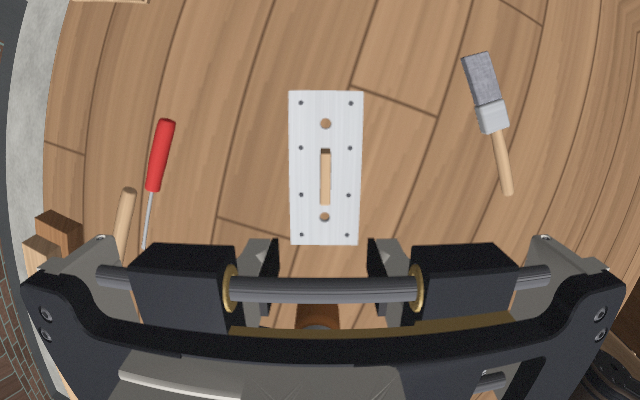

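The wrist view shows the template square in the picture. Its handle spans (325,150)–(325,205), its holes are near (325,124) and (325,217), and the jar is below at (317,315). I'll refine the hole positions from this picture.

Run:
```python
from h import *
a=cv2.imread("pics/d.png").astype(int)
sat=a.max(2)-a.min(2)
P=[]
for v,u in((124,325),(217,325)):
  m=(sat[v-12:v+13,u-12:u+13]>40).astype(np.uint8)
  n,l,st,c=cv2.connectedComponentsWithStats(m)
  i=max(range(1,n),key=lambda i:st[i,4] if st[i,0]>0 and st[i,2]<20 else 0)
  p=c[i]+[u-12,v-12];print(p,st[i]);P.append(p)
w=plane("wrist",P,.008);d=w[0]-w[1];print(w,w.mean(0),np.hypot(*d),np.degrees(np.arctan2(d[1],d[0])))
print(tool([*w.mean(0),.018]))
```

```text
[325.15714286 122.9       ] [ 8  7 10  9 70]
[324.19047619 215.47619048] [ 7  8  9  6 42]
[[ 0.51026239 -0.27091293]
 [ 0.47739972 -0.15786454]] [ 0.49383106 -0.21438873] 0.11772804780603696 -73.79108333853624
(array([ 0.23694999,  0.34408732, 20.86396461]), array([-1.79995560e+02, -3.15170470e-03, -7.33681367e+01]))
```

```bash
python3 -m crank '[{"dx":0,"dy":0.1,"dz":4,"wx":0,"wy":0,"wz":0.5},{"dx":0,"dy":0.1,"dz":8,"wx":0,"wy":0,"wz":0.5},{"dx":0,"dy":0.1,"dz":12,"wx":0,"wy":0,"wz":0.5},{"dx":0,"dy":0.1,"dz":15,"wx":0,"wy":0,"wz":0.5},{"dx":0,"dy":0.1,"dz":17.5,"wx":0,"wy":0,"wz":0.5},{"dx":0,"dy":0.1,"dz":19,"wx":0,"wy":0,"wz":0.5},{"dx":0,"dy":0.1,"dz":20,"wx":0,"wy":0,"wz":0.5},{"dx":0,"dy":0.1,"dz":20.8,"wx":0,"wy":0,"wz":0.5},{"dx":0,"dy":0.1,"dz":20.8,"wx":0,"wy":0,"wz":0.5},{"dx":0,"dy":0.1,"dz":20.8,"wx":0,"wy":0,"wz":0.5}]' 5 && python3 -m crank '[{"dx":0,"dy":0,"dz":0,"wx":0,"wy":0,"wz":0},{"dx":0,"dy":0,"dz":0,"wx":0,"wy":0,"wz":0},{"dx":0,"dy":0,"dz":0,"wx":0,"wy":0,"wz":0},{"dx":0,"dy":0,"dz":0,"wx":0,"wy":0,"wz":0},{"dx":0,"dy":0,"dz":0,"wx":0,"wy":0,"wz":0},{"dx":0,"dy":0,"dz":0,"wx":0,"wy":0,"wz":0},{"dx":0,"dy":0,"dz":0,"wx":0,"wy":0,"wz":0},{"dx":0,"dy":0,"dz":0,"wx":0,"wy":0,"wz":0},{"dx":0,"dy":0,"dz":0,"wx":0,"wy":0,"wz":0},{"dx":0,"dy":0,"dz":0,"wx":0,"wy":0,"wz":0}]' 0 45
```

```text
t: 4.1
eef_pos: [0.4963, -0.2109, 0.0191]
ee_rot: [-3.141, -0.0, -1.287]
force: [0.0, -0.3, 0.4]
width: 0.0499
gripper_force: 0.0
t: 5.35
eef_pos: [0.4961, -0.2108, 0.0186]
ee_rot: [-3.141, -0.0, -1.287]
force: [0.6, 0.4, 0.2]
width: 0.0117
gripper_force: 45.0
```

Run:
```python
import cv2,numpy as np
a=cv2.imread("pics/a.png")[160:240,205:310];b=cv2.imread("pics/b.png")[210:300,240:345]
f=lambda i:cv2.resize(i,(735,int(i.shape[0]*7)),interpolation=cv2.INTER_CUBIC)[:,:]
cv2.imwrite("pics/e.png",cv2.resize(np.vstack([f(a),f(b)])[:, :],None,fx=.5,fy=.5,interpolation=cv2.INTER_AREA) )
```

```text
(no output)
```

View pics/e.png

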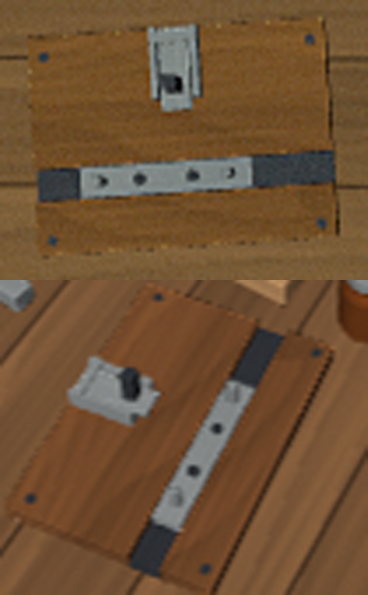

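```bash
python3 -m crank '[{"dx":0,"dy":0,"dz":-1,"wx":0,"wy":0,"wz":0},{"dx":0,"dy":0,"dz":-3,"wx":0,"wy":0,"wz":0},{"dx":0,"dy":0,"dz":-6,"wx":0,"wy":0,"wz":0},{"dx":0,"dy":0,"dz":-10,"wx":0,"wy":0,"wz":0},{"dx":0,"dy":0,"dz":-14,"wx":0,"wy":0,"wz":0},{"dx":0,"dy":0,"dz":-16,"wx":0,"wy":0,"wz":0},{"dx":0,"dy":0,"dz":-17,"wx":0,"wy":0,"wz":0},{"dx":0,"dy":0,"dz":-17,"wx":0,"wy":0,"wz":0},{"dx":0,"dy":0,"dz":-17,"wx":0,"wy":0,"wz":0},{"dx":0,"dy":0,"dz":-17,"wx":0,"wy":0,"wz":0}]'
python3 - <<'E'
from h import *
print(tool([.500,.48,.37]))
E
```

```text
t: 6.6
eef_pos: [0.4953, -0.2107, 0.1874]
ee_rot: [3.14, 0.001, -1.287]
force: [-0.1, 0.5, -3.7]
width: 0.0114
gripper_force: 45.0
(array([-66.19854746, -19.74320363, -18.23746024]), array([ 1.79888110e+02,  4.97297914e-02, -7.37548492e+01]))
```

Crops: the light carriage sits toward image left (+y world) in the slot, with its pins near its ends at crop (100,181) and (231,172). The pair's middle is therefore about 18 mm along jig +y. I'll refine this with the wrist camera, looking past the side of the held plate.

Run:
```python
from h import *
print(tool([.66,.28,.33]))
```

```text
(array([-42.51764975, -29.51717759, -14.277092  ]), array([ 1.79888110e+02,  4.97297914e-02, -7.37548492e+01]))
```

```bash
python3 -m crank '[{"dx":-3,"dy":-2,"dz":-2,"wx":0,"wy":0,"wz":0},{"dx":-8,"dy":-5.5,"dz":-4,"wx":0,"wy":0,"wz":1},{"dx":-13,"dy":-9,"dz":-6,"wx":0,"wy":0,"wz":3},{"dx":-18,"dy":-12.5,"dz":-8,"wx":0,"wy":0,"wz":5},{"dx":-23,"dy":-16,"dz":-10,"wx":0,"wy":0,"wz":7},{"dx":-28,"dy":-19.5,"dz":-12,"wx":0,"wy":0,"wz":9},{"dx":-33,"dy":-23,"dz":-13.5,"wx":0,"wy":0,"wz":11},{"dx":-38,"dy":-26.5,"dz":-14.2,"wx":0,"wy":0,"wz":12},{"dx":-41,"dy":-28.5,"dz":-14.2,"wx":0,"wy":0,"wz":12.4},{"dx":-42.5,"dy":-29.5,"dz":-14.2,"wx":0,"wy":0,"wz":12.4}]'
python3 - <<'E'
from h import *
for i in range(4): arm.grab_frame("top")
k=arm.calibration("wrist");a=arm.grab_frame("wrist")
np.save("k.npy",k,allow_pickle=True)
s=arm.get_state();print(s['eef_pos'],np.degrees(s['ee_rot']),s['force'])
cv2.imwrite("pics/f.png",cv2.cvtColor(a,cv2.COLOR_RGB2BGR))
print(rect("wrist","jig",.022))
for q in("handle_top","template","slot_mid","jig","bolt_grip"): print(q,[(np.round(d['centre'],4),d['confidence']) for d in arm.mark_of("wrist",q)[:1]])
E
```

```text
t: 7.85
eef_pos: [0.6602, 0.2824, 0.3281]
ee_rot: [3.139, -0.001, -1.502]
force: [-0.6, -0.7, -3.7]
width: 0.0118
gripper_force: 45.0
[0.65997102 0.27887989 0.33016024] [ 1.79954117e+02 -3.89363788e-02 -8.61748685e+01] [-0.07084109  0.12786478 -3.65470263]
(546.5, 202.4, array([205. , 280.8]), -85.18, 0.89)
handle_top [(array([0.661 , 0.2818, 0.3634]), 0.71)]
template [(array([0.6614, 0.2818, 0.3117]), 0.88)]
slot_mid [(array([0.5116, 0.2021, 0.0225]), 0.69)]
jig [(array([0.5132, 0.2023, 0.0034]), 0.66)]
bolt_grip []
```

View pics/f.png

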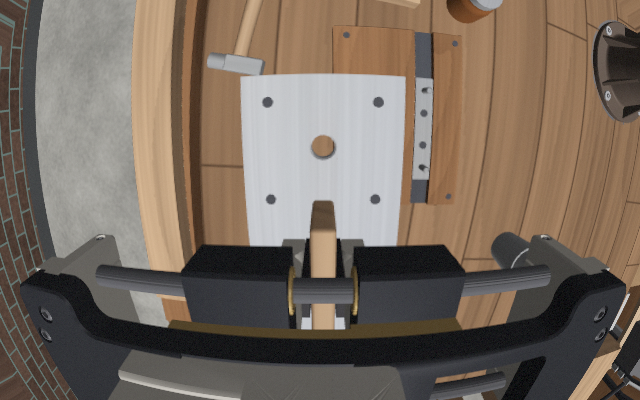

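The wrist view shows the held template, with one hole at (323,146). Beside it is the slot, columns 413–433 and rows 32–203, with pins near (423,90) and (421,168). I'll enlarge the slot and the hole.

Run:
```python
import cv2,numpy as np
a=cv2.imread("pics/f.png")
s=cv2.resize(a[25:210,405:445],None,fx=4,fy=4,interpolation=cv2.INTER_CUBIC)
s=cv2.rotate(s,cv2.ROTATE_90_COUNTERCLOCKWISE)
p=[cv2.resize(a[v-14:v+15,u-14:u+15],(360,360),interpolation=cv2.INTER_CUBIC) for u,v in((425,90),(422,168))]
q=np.hstack(p);q=cv2.copyMakeBorder(q,0,0,0,20,0);s=cv2.copyMakeBorder(s,0,0,0,0,0)
cv2.imwrite("pics/g.png",np.vstack([s,q[:, :740]]))
```

```text
(no output)
```

View pics/g.png

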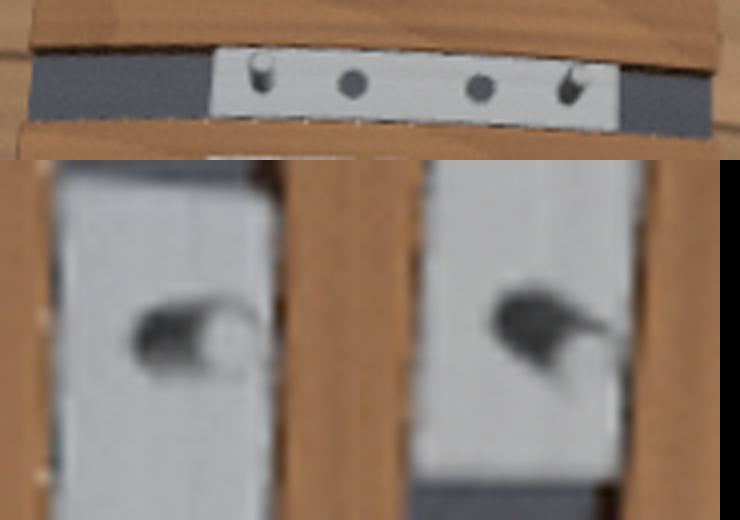

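The pin tops show as light ellipses at about (429.4,89.9) and (426.2,169.5) in full-picture pixels. Their dark shaded sides lean inward.

Run:
```python
from h import *
k=np.load("k.npy",allow_pickle=True).item()
w=plane("wrist",[[429.4,89.9],[426.2,169.5]],.045,k);d=w[1]-w[0]
print("pins",w,w.mean(0),np.hypot(*d),np.degrees(np.arctan2(d[1],d[0])))
# top view pins: crop e centre (tip) guesses
# jig rectangle edges in wrist: corners via slot ends at z=.022: from crop
sl=np.array([[30,85],[714,105]])  # slot ends mid in rotated crop (x->v reversed?)
# rotated CCW: crop x' = v*4, y'=(W-u*4)
a=[[405+(160-y)/4,25+x/4] for x,y in sl]
print("slot ends",a,plane("wrist",a,.022,k),plane("wrist",a,.022,k).mean(0))
ca=[[405+(160-y)/4,25+x/4] for x,y in ((211,82),(618,97))]
print("carr",plane("wrist",ca,.022,k),plane("wrist",ca,.022,k).mean(0))
# held plate hole
im=cv2.imread("pics/f.png").astype(int);sat=im.max(2)-im.min(2)
m=(sat[126:167,303:344]>35).astype(np.uint8);n,l,st,c=cv2.connectedComponentsWithStats(m)
i=1+np.argmax(st[1:,4]);p=c[i]+[303,126];print(p,st[i])
h=plane("wrist",[p],.330-.0106,k)[0];e=np.array([.65997,.27888]);y=np.radians(-86.17)
r=h-e;print("hole rel tool",r@[np.cos(y),np.sin(y)],r@[np.sin(y),-np.cos(y)])
# plate far-end corners
g=plane("wrist",[[240,75],[406,76]],.3194,k)-e;print(np.c_[g@[np.cos(y),np.sin(y)],g@[np.sin(y),-np.cos(y)]])
s=arm.get_state();print(s['eef_pos'],np.degrees(s['ee_rot']),s['t'])
```

```text
pins [[0.51153865 0.15714844]
 [0.50233639 0.27603249]] [0.50693752 0.21659047] 0.11923967259766138 94.42617547881407
slot ends [[np.float64(423.75), np.float64(32.5)], [np.float64(418.75), np.float64(203.5)]] [[0.51894858 0.06500585]
 [0.49773857 0.33703188]] [0.50834357 0.20101887]
carr [[0.51312068 0.13724035]
 [0.50066979 0.29701608]] [0.50689523 0.21712822]
[322.39265537 145.28248588] [  9   9  22  21 354]
hole rel tool 0.05969994916744908 0.0006602554541784681
[[ 0.09915864 -0.04370837]
 [ 0.09881128  0.04561249]]
[0.6601239  0.27902972 0.33109405] [-1.79969937e+02  2.09440034e-02 -8.61909866e+01] 8.4
```

Everything agrees: the pin pair's middle is at (0.507, 0.2166) and the jig's long axis at 94.4°. The held hole is 59.7 mm from the tool axis, as expected. I'll move above the pins.

Run:
```python
from h import *
print(tool([.5069,.2166,.078]))
```

```text
(array([ 5.22055337, 15.71654635, 25.2992548 ]), array([-1.79969937e+02,  2.09440034e-02, -8.61909866e+01]))
```

```bash
python3 -m crank '[{"dx":1.5,"dy":4,"dz":0,"wx":0,"wy":0,"wz":-0.6},{"dx":3,"dy":8.5,"dz":2,"wx":0,"wy":0,"wz":-0.6},{"dx":4.5,"dy":13,"dz":5,"wx":0,"wy":0,"wz":-0.6},{"dx":5.2,"dy":15.7,"dz":9,"wx":0,"wy":0,"wz":-0.6},{"dx":5.2,"dy":15.7,"dz":14,"wx":0,"wy":0,"wz":-0.6},{"dx":5.2,"dy":15.7,"dz":19,"wx":0,"wy":0,"wz":-0.6},{"dx":5.2,"dy":15.7,"dz":22.5,"wx":0,"wy":0,"wz":-0.6},{"dx":5.2,"dy":15.7,"dz":24.5,"wx":0,"wy":0,"wz":-0.6},{"dx":5.2,"dy":15.7,"dz":25.3,"wx":0,"wy":0,"wz":-0.6},{"dx":5.2,"dy":15.7,"dz":25.3,"wx":0,"wy":0,"wz":-0.6}]'; python3 -m crank '[{"dx":0,"dy":0,"dz":0,"wx":0,"wy":0,"wz":0},{"dx":0,"dy":0,"dz":0,"wx":0,"wy":0,"wz":0},{"dx":0,"dy":0,"dz":0,"wx":0,"wy":0,"wz":0},{"dx":0,"dy":0,"dz":0.1,"wx":0,"wy":0,"wz":0},{"dx":0,"dy":0,"dz":0.2,"wx":0,"wy":0,"wz":0},{"dx":0,"dy":0,"dz":0.3,"wx":0,"wy":0,"wz":0},{"dx":0,"dy":0,"dz":0.4,"wx":0,"wy":0,"wz":0},{"dx":0,"dy":0,"dz":0.5,"wx":0,"wy":0,"wz":0},{"dx":0,"dy":0,"dz":0.6,"wx":0,"wy":0,"wz":0},{"dx":0,"dy":0,"dz":0.6,"wx":0,"wy":0,"wz":0}]'
python3 - <<'E'
from h import *
k=arm.calibration("wrist");a=arm.grab_frame("wrist");s=arm.get_state()
print(s['eef_pos'],np.degrees(s['ee_rot']),s['force'],s['moment'])
cv2.imwrite("pics/h.png",cv2.resize(cv2.cvtColor(a,cv2.COLOR_RGB2BGR)[40:260,200:440],None,fx=2.7,fy=2.7,interpolation=cv2.INTER_CUBIC))
print(tool([.5069,.2166,.07]))
E
```

```text
t: 9.65
eef_pos: [0.5072, 0.2173, 0.0779]
ee_rot: [-3.141, -0.0, -1.493]
force: [-1.0, 0.1, -3.4]
width: 0.012
gripper_force: 45.0
t: 10.9
eef_pos: [0.507, 0.2173, 0.0715]
ee_rot: [3.141, -0.0, -1.493]
force: [0.8, -0.7, -3.8]
width: 0.0117
gripper_force: 45.0
[0.50696286 0.21731573 0.07153048] [ 1.79996455e+02 -2.50192525e-03 -8.55478591e+01] [ 0.29893588  0.40424077 -3.19226342] [-0.02192851  0.12319455 -0.01698946]
(array([0.07086217, 0.01181366, 0.15305147]), array([ 1.79996455e+02, -2.50192525e-03, -8.55478591e+01]))
```

View pics/h.png

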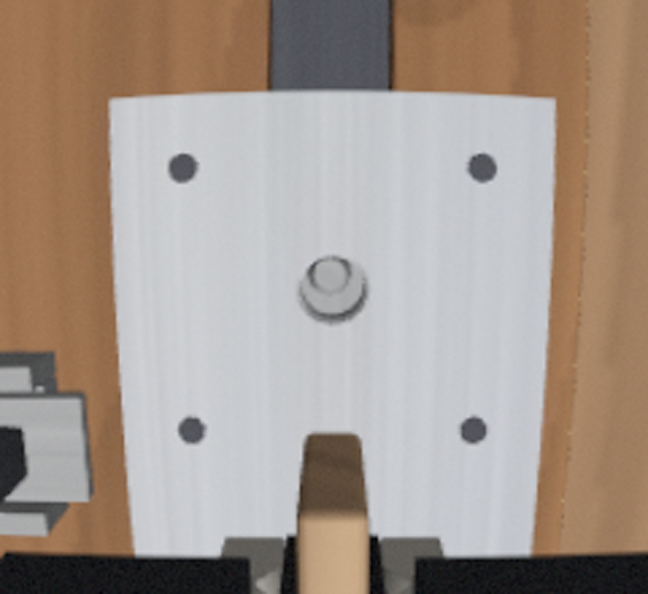

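The pin tip, crop (331,274), shows inside the hole, centred at crop (334,288). I'll compute the offset with the parallax taken out.

Run:
```python
from h import *
f=lambda x,y:[200+x/2.7-.3,40+y/2.7-.3]
y=np.radians(-85.55);A=np.array([[np.cos(y),np.sin(y)],[np.sin(y),-np.cos(y)]])
e=arm.get_state()['eef_pos'][:2]
pin=A@(plane("wrist",[f(331,274)],.045)[0]-e);hole=A@(plane("wrist",[f(334,288)],.0609)[0]-e)
print(pin*1000,hole*1000,(pin-hole)*1000)
```

```text
[60.5636628   0.59135472] [59.50366459  1.20298529] [ 1.05999821 -0.61163056]
```

```bash
python3 -m crank '[{"dx":0.04,"dy":-0.03,"dz":0,"wx":0,"wy":0,"wz":0},{"dx":0.08,"dy":-0.05,"dz":0,"wx":0,"wy":0,"wz":0},{"dx":0.08,"dy":-0.05,"dz":0.2,"wx":0,"wy":0,"wz":0},{"dx":0.08,"dy":-0.05,"dz":0.4,"wx":0,"wy":0,"wz":0},{"dx":0.08,"dy":-0.05,"dz":0.6,"wx":0,"wy":0,"wz":0},{"dx":0.08,"dy":-0.05,"dz":0.7,"wx":0,"wy":0,"wz":0},{"dx":0.08,"dy":-0.05,"dz":0.8,"wx":0,"wy":0,"wz":0},{"dx":0.08,"dy":-0.05,"dz":0.9,"wx":0,"wy":0,"wz":0},{"dx":0.08,"dy":-0.05,"dz":1.0,"wx":0,"wy":0,"wz":0},{"dx":0.08,"dy":-0.05,"dz":1.0,"wx":0,"wy":0,"wz":0}]'
```

```text
t: 12.2
eef_pos: [0.5075, 0.2165, 0.0615]
ee_rot: [3.141, -0.0, -1.493]
force: [-0.1, 0.0, -3.6]
width: 0.0117
gripper_force: 45.0
```

No contact 2 mm past the pin tops. I'll continue in small steps.

```bash
python3 -m crank '[{"dx":0,"dy":0,"dz":0.05,"wx":0,"wy":0,"wz":0},{"dx":0,"dy":0,"dz":0.1,"wx":0,"wy":0,"wz":0},{"dx":0,"dy":0,"dz":0.15,"wx":0,"wy":0,"wz":0},{"dx":0,"dy":0,"dz":0.2,"wx":0,"wy":0,"wz":0},{"dx":0,"dy":0,"dz":0.25,"wx":0,"wy":0,"wz":0},{"dx":0,"dy":0,"dz":0.3,"wx":0,"wy":0,"wz":0},{"dx":0,"dy":0,"dz":0.35,"wx":0,"wy":0,"wz":0},{"dx":0,"dy":0,"dz":0.4,"wx":0,"wy":0,"wz":0},{"dx":0,"dy":0,"dz":0.45,"wx":0,"wy":0,"wz":0},{"dx":0,"dy":0,"dz":0.45,"wx":0,"wy":0,"wz":0}]'; python3 -c "
from h import *
for i in range(2):
  arm.grab_frame('wrist');s=arm.get_state();print(s['eef_pos'],s['force'],s['moment'])"
```

```text
t: 13.45
eef_pos: [0.5075, 0.2165, 0.057]
ee_rot: [3.142, -0.0, -1.493]
force: [-0.4, 1.2, -4.1]
width: 0.0117
gripper_force: 45.0
[0.50755958 0.21655193 0.05705178] [ 0.91422848 -0.16422322 -2.71234241] [ 0.01030429  0.1619654  -0.0818535 ]
[0.50757609 0.21654847 0.05706361] [ 0.36443936  0.27257835 -3.81548305] [-0.00849271  0.14039116  0.03208247]
```

```bash
python3 -m crank '[{"dx":0,"dy":0,"dz":0.15,"wx":0,"wy":0,"wz":0},{"dx":0,"dy":0,"dz":0.3,"wx":0,"wy":0,"wz":0},{"dx":0,"dy":0,"dz":0.45,"wx":0,"wy":0,"wz":0},{"dx":0,"dy":0,"dz":0.6,"wx":0,"wy":0,"wz":0},{"dx":0,"dy":0,"dz":0.75,"wx":0,"wy":0,"wz":0},{"dx":0,"dy":0,"dz":0.9,"wx":0,"wy":0,"wz":0},{"dx":0,"dy":0,"dz":1.05,"wx":0,"wy":0,"wz":0},{"dx":0,"dy":0,"dz":1.2,"wx":0,"wy":0,"wz":0},{"dx":0,"dy":0,"dz":1.35,"wx":0,"wy":0,"wz":0},{"dx":0,"dy":0,"dz":1.35,"wx":0,"wy":0,"wz":0}]'
```

```text
t: 14.8
eef_pos: [0.5075, 0.2166, 0.0434]
ee_rot: [3.141, -0.0, -1.493]
force: [-0.1, -0.2, -3.5]
width: 0.0119
gripper_force: 45.0
```

```bash
python3 -m crank '[{"dx":0,"dy":0,"dz":0.03,"wx":0,"wy":0,"wz":0},{"dx":0,"dy":0,"dz":0.06,"wx":0,"wy":0,"wz":0},{"dx":0,"dy":0,"dz":0.09,"wx":0,"wy":0,"wz":0},{"dx":0,"dy":0,"dz":0.12,"wx":0,"wy":0,"wz":0},{"dx":0,"dy":0,"dz":0.14,"wx":0,"wy":0,"wz":0},{"dx":0,"dy":0,"dz":0.16,"wx":0,"wy":0,"wz":0},{"dx":0,"dy":0,"dz":0.18,"wx":0,"wy":0,"wz":0},{"dx":0,"dy":0,"dz":0.2,"wx":0,"wy":0,"wz":0},{"dx":0,"dy":0,"dz":0.2,"wx":0,"wy":0,"wz":0},{"dx":0,"dy":0,"dz":0.2,"wx":0,"wy":0,"wz":0}]'
```

```text
t: 16.05
eef_pos: [0.5076, 0.2166, 0.0416]
ee_rot: [-3.142, 0.0, -1.493]
force: [-0.6, 0.2, -3.8]
width: 0.0119
gripper_force: 45.0
```

```bash
python3 -m crank '[{"dx":0,"dy":0,"dz":0.02,"wx":0,"wy":0,"wz":0},{"dx":0,"dy":0,"dz":0.04,"wx":0,"wy":0,"wz":0},{"dx":0,"dy":0,"dz":0.06,"wx":0,"wy":0,"wz":0},{"dx":0,"dy":0,"dz":0.08,"wx":0,"wy":0,"wz":0},{"dx":0,"dy":0,"dz":0.09,"wx":0,"wy":0,"wz":0},{"dx":0,"dy":0,"dz":0.1,"wx":0,"wy":0,"wz":0},{"dx":0,"dy":0,"dz":0.1,"wx":0,"wy":0,"wz":0},{"dx":0,"dy":0,"dz":0.1,"wx":0,"wy":0,"wz":0},{"dx":0,"dy":0,"dz":0.1,"wx":0,"wy":0,"wz":0},{"dx":0,"dy":0,"dz":0.1,"wx":0,"wy":0,"wz":0}]'
```

```text
t: 17.3
eef_pos: [0.5075, 0.2166, 0.0407]
ee_rot: [-3.142, -0.0, -1.493]
force: [-1.6, 0.2, -0.8]
width: 0.0116
gripper_force: 45.0
```

Contact with the bed, and the weight is being taken up. A touch more, then release.

```bash
python3 -m crank '[{"dx":0,"dy":0,"dz":0.01,"wx":0,"wy":0,"wz":0},{"dx":0,"dy":0,"dz":0.02,"wx":0,"wy":0,"wz":0},{"dx":0,"dy":0,"dz":0.03,"wx":0,"wy":0,"wz":0},{"dx":0,"dy":0,"dz":0.03,"wx":0,"wy":0,"wz":0},{"dx":0,"dy":0,"dz":0.03,"wx":0,"wy":0,"wz":0},{"dx":0,"dy":0,"dz":0.03,"wx":0,"wy":0,"wz":0},{"dx":0,"dy":0,"dz":0.03,"wx":0,"wy":0,"wz":0},{"dx":0,"dy":0,"dz":0.03,"wx":0,"wy":0,"wz":0},{"dx":0,"dy":0,"dz":0.03,"wx":0,"wy":0,"wz":0},{"dx":0,"dy":0,"dz":0.03,"wx":0,"wy":0,"wz":0}]'
```

```text
t: 18.55
eef_pos: [0.5076, 0.2166, 0.0407]
ee_rot: [-3.141, 0.0, -1.493]
force: [-3.8, -1.6, 5.2]
width: 0.0118
gripper_force: 45.0
```

It's seated: z has stopped at 0.0407 against 0.0406 expected. Now I let go and rise.

```bash
python3 -m crank '[{"dx":0,"dy":0,"dz":0,"wx":0,"wy":0,"wz":0},{"dx":0,"dy":0,"dz":0,"wx":0,"wy":0,"wz":0},{"dx":0,"dy":0,"dz":0,"wx":0,"wy":0,"wz":0},{"dx":0,"dy":0,"dz":0,"wx":0,"wy":0,"wz":0},{"dx":0,"dy":0,"dz":-1,"wx":0,"wy":0,"wz":0},{"dx":0,"dy":0,"dz":-4,"wx":0,"wy":0,"wz":0},{"dx":0,"dy":0,"dz":-8,"wx":0,"wy":0,"wz":0},{"dx":0,"dy":0,"dz":-12,"wx":0,"wy":0,"wz":0},{"dx":0,"dy":0,"dz":-15,"wx":0,"wy":0,"wz":0},{"dx":0,"dy":0,"dz":-16,"wx":0,"wy":0,"wz":0}]' 4 20
python3 - <<'E'
from h import *
for i in range(4): arm.grab_frame("top")
k=arm.calibration("wrist");a=arm.grab_frame("wrist");s=arm.get_state()
print(s['eef_pos'],np.degrees(s['ee_rot']),s['force'])
cv2.imwrite("pics/i.png",cv2.cvtColor(a,cv2.COLOR_RGB2BGR))
for c in("top","side","wrist"):
  arm.grab_frame(c)
  for q in("template","bolt_grip","handle_top"): print(c,q,[(np.round(d['centre'],4),round(d['confidence'],2)) for d in arm.mark_of(c,q)[:1]])
E
```

```text
t: 19.8
eef_pos: [0.5083, 0.2171, 0.2031]
ee_rot: [-3.138, 0.002, -1.493]
force: [-0.6, -0.4, -0.6]
width: 0.0399
gripper_force: 0.0
[0.50693525 0.21615398 0.1990692 ] [ 1.79902382e+02 -5.16706279e-02 -8.55623587e+01] [-1.31644995  0.46842846 -0.99742545]
top template [(array([0.5072, 0.2169, 0.021 ]), 0.66)]
top bolt_grip [(array([0.5902, 0.211 , 0.0771]), 0.47)]
top handle_top [(array([0.5089, 0.2162, 0.0751]), 0.93)]
side template [(array([0.5091, 0.2166, 0.0231]), 0.57)]
side bolt_grip [(array([0.5959, 0.208 , 0.0762]), 0.69)]
side handle_top [(array([0.5074, 0.2172, 0.0779]), 0.89)]
wrist template [(array([0.5031, 0.2183, 0.0227]), 0.63)]
wrist bolt_grip [(array([0.5854, 0.2065, 0.0767]), 0.66)]
wrist handle_top [(array([0.5092, 0.2209, 0.0753]), 0.91)]
```

View pics/i.png

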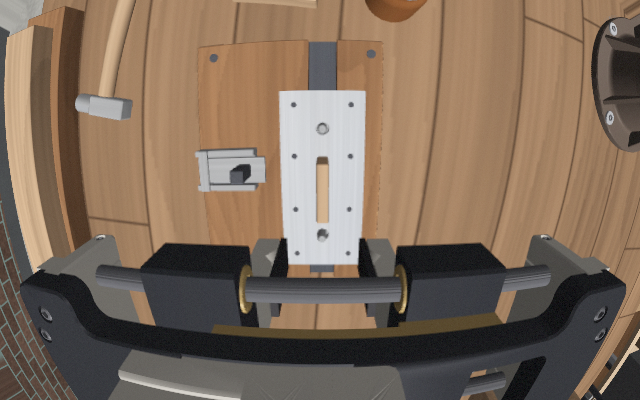

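The plate lies on both pins, at (322,128) and (322,236), and the bolt knob is near (238,176). Measured heights match a flush seat (template z ≈ 0.022, handle top ≈ 0.075). Next is the bolt.

Run:
```python
from h import *
print(tool([.592,.208,.052]))
```

```text
(array([ 1.51046507, -8.35375296, 14.82407186]), array([ 1.79998119e+02,  2.10323366e-04, -8.55497547e+01]))
```

```bash
python3 -m crank '[{"dx":0.7,"dy":-4,"dz":0,"wx":0,"wy":0,"wz":0},{"dx":1.5,"dy":-8,"dz":1,"wx":0,"wy":0,"wz":0},{"dx":1.5,"dy":-8.35,"dz":3,"wx":0,"wy":0,"wz":0},{"dx":1.5,"dy":-8.35,"dz":6,"wx":0,"wy":0,"wz":0},{"dx":1.5,"dy":-8.35,"dz":9,"wx":0,"wy":0,"wz":0},{"dx":1.5,"dy":-8.35,"dz":11.5,"wx":0,"wy":0,"wz":0},{"dx":1.5,"dy":-8.35,"dz":13.5,"wx":0,"wy":0,"wz":0},{"dx":1.5,"dy":-8.35,"dz":14.5,"wx":0,"wy":0,"wz":0},{"dx":1.5,"dy":-8.35,"dz":14.8,"wx":0,"wy":0,"wz":0},{"dx":1.5,"dy":-8.35,"dz":14.8,"wx":0,"wy":0,"wz":0}]' 4; python3 -m crank '[{"dx":0,"dy":0,"dz":0,"wx":0,"wy":0,"wz":0},{"dx":0,"dy":0,"dz":0,"wx":0,"wy":0,"wz":0},{"dx":0,"dy":0,"dz":0,"wx":0,"wy":0,"wz":0},{"dx":0,"dy":0,"dz":0,"wx":0,"wy":0,"wz":0},{"dx":0,"dy":0,"dz":0,"wx":0,"wy":0,"wz":0},{"dx":0,"dy":0,"dz":0,"wx":0,"wy":0,"wz":0},{"dx":0,"dy":0,"dz":0,"wx":0,"wy":0,"wz":0},{"dx":0,"dy":0,"dz":0,"wx":0,"wy":0,"wz":0},{"dx":0,"dy":0,"dz":0,"wx":0,"wy":0,"wz":0},{"dx":0,"dy":0,"dz":0,"wx":0,"wy":0,"wz":0}]' 0 10
```

```text
t: 21.9
eef_pos: [0.5923, 0.2083, 0.0528]
ee_rot: [-3.141, 0.0, -1.493]
force: [0.3, -0.3, 0.8]
width: 0.0401
gripper_force: 0.0
t: 23.15
eef_pos: [0.5921, 0.2082, 0.0525]
ee_rot: [-3.141, 0.0, -1.493]
force: [-1.5, -1.0, 5.5]
width: 0.0134
gripper_force: 10.0
```

```bash
python3 -m crank '[{"dx":0,"dy":0.3,"dz":0,"wx":0,"wy":0,"wz":0},{"dx":0,"dy":0.7,"dz":0,"wx":0,"wy":0,"wz":0},{"dx":0,"dy":1.1,"dz":0,"wx":0,"wy":0,"wz":0},{"dx":0,"dy":1.5,"dz":0,"wx":0,"wy":0,"wz":0},{"dx":0,"dy":1.9,"dz":0,"wx":0,"wy":0,"wz":0},{"dx":0,"dy":2.3,"dz":0,"wx":0,"wy":0,"wz":0},{"dx":0,"dy":2.7,"dz":0,"wx":0,"wy":0,"wz":0},{"dx":0,"dy":3.0,"dz":0,"wx":0,"wy":0,"wz":0},{"dx":0,"dy":3.2,"dz":0,"wx":0,"wy":0,"wz":0},{"dx":0,"dy":3.2,"dz":0,"wx":0,"wy":0,"wz":0}]'
```

```text
t: 24.4
eef_pos: [0.5597, 0.2058, 0.0525]
ee_rot: [-3.142, 0.0, -1.493]
force: [0.6, -0.2, 5.9]
width: 0.014
gripper_force: 10.0
```

```bash
python3 -m crank '[{"dx":0,"dy":0.03,"dz":0,"wx":0,"wy":0,"wz":0},{"dx":0,"dy":0.06,"dz":0,"wx":0,"wy":0,"wz":0},{"dx":0,"dy":0.09,"dz":0,"wx":0,"wy":0,"wz":0},{"dx":0,"dy":0.12,"dz":0,"wx":0,"wy":0,"wz":0},{"dx":0,"dy":0.15,"dz":0,"wx":0,"wy":0,"wz":0},{"dx":0,"dy":0.18,"dz":0,"wx":0,"wy":0,"wz":0},{"dx":0,"dy":0.2,"dz":0,"wx":0,"wy":0,"wz":0},{"dx":0,"dy":0.2,"dz":0,"wx":0,"wy":0,"wz":0},{"dx":0,"dy":0.2,"dz":0,"wx":0,"wy":0,"wz":0},{"dx":0,"dy":0.2,"dz":0,"wx":0,"wy":0,"wz":0}]'
```

```text
t: 25.65
eef_pos: [0.5589, 0.2057, 0.0525]
ee_rot: [-3.14, 0.0, -1.493]
force: [6.0, -1.0, 3.0]
width: 0.014
gripper_force: 10.0
```

```bash
python3 -m crank '[{"dx":0,"dy":0,"dz":0,"wx":0,"wy":0,"wz":0},{"dx":0,"dy":0,"dz":0,"wx":0,"wy":0,"wz":0},{"dx":0,"dy":0.04,"dz":0,"wx":0,"wy":0,"wz":0},{"dx":0,"dy":0.08,"dz":0,"wx":0,"wy":0,"wz":0},{"dx":0,"dy":0.12,"dz":0,"wx":0,"wy":0,"wz":0},{"dx":0,"dy":0.16,"dz":0,"wx":0,"wy":0,"wz":0},{"dx":0,"dy":0.16,"dz":0,"wx":0,"wy":0,"wz":0},{"dx":0,"dy":0.16,"dz":0,"wx":0,"wy":0,"wz":0},{"dx":0,"dy":0.16,"dz":0,"wx":0,"wy":0,"wz":0},{"dx":0,"dy":0.16,"dz":0,"wx":0,"wy":0,"wz":0}]' 0 25; python3 -c "
from h import *
for i in range(2):
  arm.grab_frame('top');s=arm.get_state();print(s['eef_pos'],s['force'],s['width'])"
```

```text
t: 26.9
eef_pos: [0.5588, 0.2058, 0.0526]
ee_rot: [-3.138, 0.001, -1.493]
force: [13.0, -2.4, -1.3]
width: 0.0138
gripper_force: 25.0
[0.55882287 0.20579924 0.05260622] [12.91166639 -2.98040252 -1.09509624] 0.014143481526034778
[0.55881733 0.20579133 0.05261846] [13.40333228 -2.79310709 -1.27329979] 0.013450287591224524
```

It's home against the stop: z-level steady at x = 0.5588, 13 N resisting, and the knob at jig x ≈ 50. Now I open slightly, rise and check.

```bash
python3 -m crank '[{"dx":0,"dy":0,"dz":0,"wx":0,"wy":0,"wz":0},{"dx":0,"dy":-0.1,"dz":0,"wx":0,"wy":0,"wz":0},{"dx":0,"dy":-0.25,"dz":0,"wx":0,"wy":0,"wz":0},{"dx":0,"dy":-0.3,"dz":0,"wx":0,"wy":0,"wz":0},{"dx":0,"dy":-0.3,"dz":-0.5,"wx":0,"wy":0,"wz":0},{"dx":0,"dy":-0.3,"dz":-2,"wx":0,"wy":0,"wz":0},{"dx":0,"dy":-0.3,"dz":-5,"wx":0,"wy":0,"wz":0},{"dx":0,"dy":-0.3,"dz":-9,"wx":0,"wy":0,"wz":0},{"dx":0,"dy":-0.3,"dz":-13,"wx":0,"wy":0,"wz":0},{"dx":0,"dy":-0.3,"dz":-15,"wx":0,"wy":0,"wz":0}]' 2.4
python3 - <<'E'
from h import *
for i in range(6): arm.grab_frame("top")
a=arm.grab_frame("wrist");s=arm.get_state();print(s['eef_pos'],s['force'],s['t'])
b=arm.grab_frame("top")
cv2.imwrite("pics/j.png",cv2.cvtColor(a,cv2.COLOR_RGB2BGR))
for c in("top","side","wrist"):
  arm.grab_frame(c)
  for q in("template","bolt_grip","handle_top"): print(c,q,[(np.round(d['centre'],4),round(d['confidence'],2)) for d in arm.mark_of(c,q)[:1]])
E
```

```text
t: 28.25
eef_pos: [0.5603, 0.206, 0.2064]
ee_rot: [-3.137, 0.002, -1.493]
force: [0.2, 0.6, -0.8]
width: 0.0239
gripper_force: 0.0
[0.55893827 0.20523962 0.20143703] [-0.36106967 -0.23872936 -0.68088548] 28.6
top template [(array([0.5052, 0.217 , 0.0235]), 0.87)]
top bolt_grip [(array([0.5576, 0.2064, 0.0751]), 0.43)]
top handle_top [(array([0.5112, 0.2179, 0.0735]), 0.88)]
side template [(array([0.5052, 0.2174, 0.0279]), 0.91)]
side bolt_grip [(array([0.5619, 0.2039, 0.0782]), 0.46)]
side handle_top []
wrist template [(array([0.5048, 0.2199, 0.0231]), 0.97)]
wrist bolt_grip [(array([0.5592, 0.2044, 0.0752]), 0.77)]
wrist handle_top [(array([0.5074, 0.2199, 0.073 ]), 0.65)]
```

View pics/j.png

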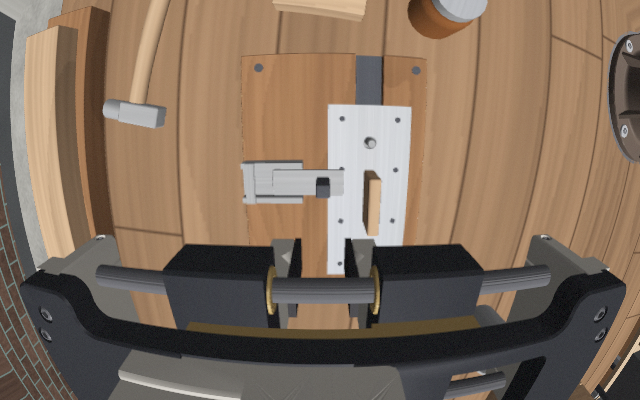

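The tongue reaches over the plate's edge (tip at about (344,182), edge at column 328), and a pin shows in its hole at (370,142). The gripper is clear and the jar, offcut and hammer look undisturbed.

```bash
python3 -c "
from station import arm
print(arm.job_done())"
```

```text
the job is handed in; nothing more can be done
None
```

The template is seated flush on both pins, the bolt is pushed home against its stop over the template's edge, the gripper is clear, and the job was handed in at about 29 s; the hand-in gave no verdict.

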